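# Close up the reagent bottles against the end stop

## Task

Pick up the steel end block by its black post, stand it on the tray squarely behind the row of four white-capped bottles, and with it push the whole row as one straight block along the fence up against the blue end stop. Keep a gentle but definite push of about 8 N on the stop for a second (well under 15 N, or its brake may slip), then let go and leave the block standing as the end of the tight, straight row. Do not touch the bottles with the fingers, and leave the other things on the bench alone.

Things in the scene. Friction and masses are not known exactly. Their poses are not given: they have to be found in the camera images.
- tray: grey tray fixed to the bench: plate 130 x 540 mm, top 8 mm above the bench. Its y axis runs along the lane to the blue stop; the lane is centred on its x = 0. An aluminium fence, top 36 mm above the bench, runs the whole length on the +x side, inner face at x = +26 mm; the -x side and -y end are open. Origin at bench level, mid-length, on the lane's centre line
- stop: blue end stop: a fixed bracket (48 mm wide, 10 thick, 58 tall) with two rods carrying a blue plate across the lane, 48 mm wide, 9 to 49 mm above the bench. Origin: middle of the bracket at bench level; axes as the tray's. The plate's face is 55 to 95 mm before the origin (towards -y): left anywhere along the rods, not measured, to be felt for. Its friction brake slips at about 18 N
- block: loose hollow steel end block, yellow band, 42 mm (its x) by 60 mm (its y) by 40 mm tall, with a black grip post 24 x 24 mm on top, post top 90 mm above the underside; 200 g; origin at the centre of its underside. Its y axis goes along the tray's y (either way round), so a 42 x 40 mm end pushes the bottles. Block and row together take 2 to 6 N to slide. Starts on the bench left or right
- jar1: 44 x 44 mm square amber glass bottle, 66 mm tall, 44 mm square up to 44 mm height, then a 28 mm round white cap; 60 to 120 g; origin at the centre of its underside, z up; the one nearest the end stop; starts loosely in line on the tray with gaps of 1 to 19 mm, not touching the stop; slides on the tray
- jar2: 44 x 44 mm square amber glass bottle, 66 mm tall, 44 mm square up to 44 mm height, then a 28 mm round white cap; 60 to 120 g; origin at the centre of its underside, z up; second from the end stop; starts loosely in line on the tray with gaps of 1 to 19 mm, not touching the stop; slides on the tray
- jar3: 44 x 44 mm square amber glass bottle, 66 mm tall, 44 mm square up to 44 mm height, then a 28 mm round white cap; 60 to 120 g; origin at the centre of its underside, z up; third from the end stop; starts loosely in line on the tray with gaps of 1 to 19 mm, not touching the stop; slides on the tray
- jar4: 44 x 44 mm square amber glass bottle, 66 mm tall, 44 mm square up to 44 mm height, then a 28 mm round white cap; 60 to 120 g; origin at the centre of its underside, z up; the last of the row, farthest from the end stop; starts loosely in line on the tray with gaps of 1 to 19 mm, not touching the stop; slides on the tray
- beaker: bystander: clear beaker, 68 mm wide, 90 mm tall, on the bench; origin at the centre of its underside
- spare: bystander: 44 x 44 mm square amber glass bottle, 66 mm tall, 44 mm square up to 44 mm height, then a 28 mm round red cap; 60 to 120 g; origin at the centre of its underside, z up; stands on the bench between robot and tray and does not belong to the row
- washbottle: bystander: white bottle with red cap, 64 mm wide, 170 mm tall, beyond the stop end of the tray; origin at the centre of its underside
- pot: bystander: small white pot with blue cap, 48 mm wide, 50 mm tall, on the bench at the robot's right; origin at the centre of its underside

How it is judged:
By the outcome, as a careful person would: the job done as asked, in the order asked, and still so for the second after the job is handed in, with the robot touching nothing.
It also fails if it takes over 64 s, if anything falls off the work surface, if the arm or the gripper's body presses on something with over 40 N, if the wrist force passes 120 N, or if a joint passes its speed limit or range.

## Robot

A 6-joint arm with a two-finger parallel gripper is mounted at the origin on the work surface. World frame = base frame: x ahead of the robot, y to its left, z up, the work surface at z = 0. Lengths are in mm, angles in degrees, forces in N, time in s.
With the tool pointing down it reaches from about 350 to 850 mm from the base axis. Payload 8.1 kg.
Tool frame: the origin (TCP) lies midway between the tips of the shut fingers; the grasp point (between the pads) lies 19 mm behind it; z points along the fingers, y is the line along which they close (so a half turn about z gives the same grasp; the last joint's range is limited). The gripper opens to 85 mm and grips with 20 to 120 N. Pads are 22 mm wide; open, the fingers measure 114 mm over their backs; the gripper's body (76 mm by 85 mm) begins 54 mm behind the grasp point. The pads swing forward as they close: fully open they stand 13 mm farther back than shut.
Start: joints at [64.034, 7.471, 85.268, -0, 87.261, -4.893], TCP at [215.717, 559.885, 231.292] pointing down, gripper open.
Joint ranges: [-169.43, 169.43], [-51.17, 129.36], [1.28, 143.12], [-76.62, 256.62], [0, 156.53], [-152.29, 152.29]. Speed limits (degrees/s): [136.94, 136.94, 159.86, 180, 180, 180].

## Interface

Orientations are given as [roll, pitch, yaw] about the fixed x, y, z axes, in that order (R = Rz(yaw) Ry(pitch) Rx(roll)).
In Python, from bench import r gives the robot as it stands.
- The arm moves only by the tool send_rows, never from a script. Its argument "increments" is a list of rows, each a list of 6 numbers: the shift along the tool's x, y, z in mm, then the turn, a rotation vector about the tool's x, y, z in rad. A call has 1 to 5 rows; each row shifts and turns the commanded pose from where the row before left it, along the tool's axes as they then stand; what a row does not reach is not made up. A row lasts 1/8 s, in which the tool goes at most 62.5 mm and 10.7 degrees, less where a joint would pass 70% of its speed; a pose out of reach is approached as far as the arm can. A call is refused whole if a number of a shift passes 62.5 or a number of a turn 0.188, either way. A call with a gripper value outside its range is refused whole. "grip" is the closure, from -1 (fully open) to 1 (shut), set as the call begins (left out, the last holds). The fingers move at their own pace and stop on an object; "grip_force" is the grip in N (left out, the last holds). Time passes only in rows, so rows that do not move let the fingers close. It gives the time, the measured TCP pose, the force, the opening and the grip force at its end, in the units of the state.
- r.sense(): the state, without advancing time (a new reading comes with each control period).
- r.snapshot(name): name is "scene" or "top"; returns a dict with "img" (480x640x3 uint8, blue, green, red), "z_map" (480x640 float32, mm along the optical axis (not along the pixel's ray), 0 where there is no reading), "fx", "fy", "cx", "cy" (pixels), "view" (4x4, takes a point from world to camera coordinates). Camera axes: x right, y down, z forward; pixel columns grow to the right and rows downward; lengths in mm; the calibration is good to about 2 mm. A picture is of the moment at which its call begins.
- r.hand_in(): hands the job in; it is judged then, once.
The state is a dict: "time": time; "joint_pos": joint angles; "qd": joint speeds; "joint_efforts": joint torques, N m; "tool_pos": TCP position; "tcp_rot": TCP orientation; "ft_force": force on the tool from outside, world axes, zero at the start; "wrist_torque": the same for the moment, N m; "finger_gap": finger opening in mm; "grip_force": force on a finger pad.
Only numpy, scipy, OpenCV 4.12 (cv2) and the standard library are available. Lean on these libraries where they do the work, as an engineer would, in place of code of your own. Each camera call takes 0.05 s, during which the arm holds its last target. There are 200 camera calls.

## Working session

There is one attempt and no reset: what is moved stays moved. The work goes in short steps, Python scripts to look and compute and a tool call to move; the robot and the scene stay as the last step left them, time stands still between calls to the robot, and variables do not carry over. Pictures are saved under pics/ and viewed, at most 10 in all, crops included, and the job is handed in when it is done.

Besides the shell and the picture viewer there is one more tool, called after "Request:" as a command line: name --pt "numbers of a row" for each row, then --argument value for the rest. send_rows: Moves the arm, as the interface text tells. Its arguments: {"type":"object","properties":{"increments":{"type":"array"},"grip":{"type":"number"},"grip_force":{"type":"number"}},"required":["increments"]}

```bash
mkdir -p pics; ls; python3 - <<'E'
from bench import r
import cv2,pickle,numpy as np
s=r.sense();print(s)
for n in("top","scene"):
    d=r.snapshot(n);pickle.dump(d,open(n+".pkl","wb"));cv2.imwrite(f"pics/{n}0.png",d["img"]);print(n,d["fx"],d["cx"],d["cy"]);print(np.round(np.array(d["view"]),3))
E
```

```text
pics
{'time': 0.0, 'joint_pos': array([ 6.40366899e+01,  7.51584964e+00,  8.53272447e+01, -1.69467405e-03,
        8.72609397e+01, -4.89527212e+00]), 'qd': array([ 0.05286089,  0.07978254,  0.06857899, -0.11304696,  0.05064231,
       -0.05386437]), 'joint_efforts': array([ 7.88219004e-04, -5.69412410e+01, -5.00556958e+01, -3.47015430e-05,
        1.50467036e-02,  6.47454067e-05]), 'tool_pos': array([215.46333989, 559.40920006, 230.25619056]), 'tcp_rot': array([-1.79896201e+02, -7.19128826e-03,  1.58932038e+02]), 'ft_force': array([ 0.92819114, -0.53438741,  1.16219814]), 'wrist_torque': array([ 0.04402589, -0.00905129, -0.0236352 ]), 'grip_force': 0.0, 'finger_gap': 85.39786083820678}
top 441.6647811387733 321.84509902164837 240.2467315047396
[[ 2.60000e-02 -9.99000e-01  3.20000e-02 -1.60140e+01]
 [-9.92000e-01 -3.00000e-02 -1.22000e-01  5.03869e+02]
 [ 1.23000e-01 -2.90000e-02 -9.92000e-01  9.67978e+02]
 [ 0.00000e+00  0.00000e+00  0.00000e+00  1.00000e+00]]
scene 491.27817340333655 329.3147829144129 233.88350322419257
[[-5.980000e-01  8.020000e-01  4.000000e-03  2.770940e+02]
 [ 5.040000e-01  3.790000e-01 -7.760000e-01 -2.274690e+02]
 [-6.240000e-01 -4.620000e-01 -6.300000e-01  1.557145e+03]
 [ 0.000000e+00  0.000000e+00  0.000000e+00  1.000000e+00]]
```

View pics/top0.png

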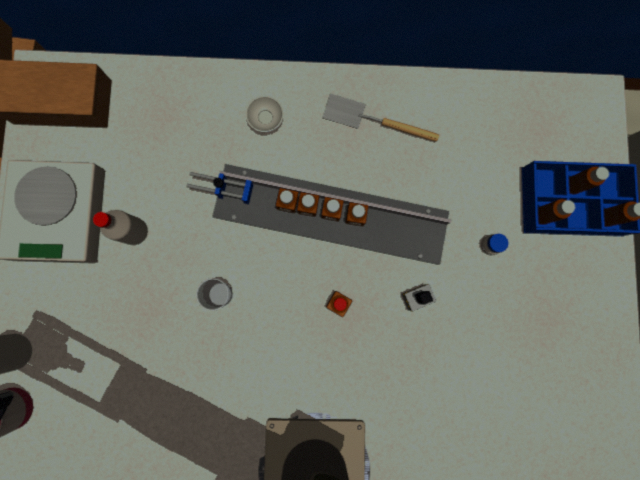

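View pics/scene0.png

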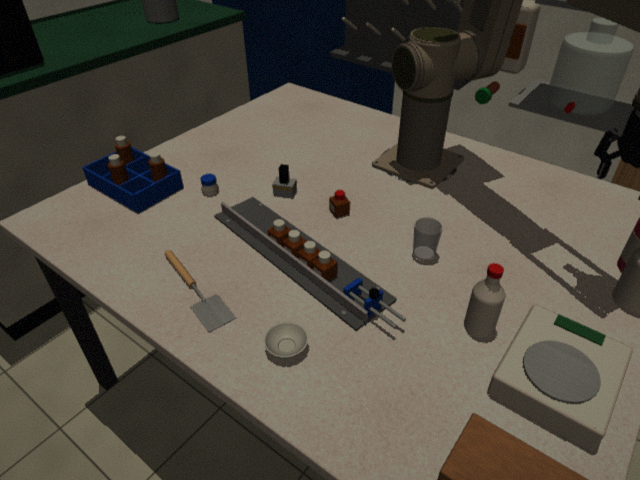

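The top view shows the block at (422,297), its post at (424,297), the white caps at (287,197) to (358,212), the stop plate at (248,190), and the tray corners near (225,165), (448,220), (440,262) and (213,217). The scene view confirms the layout: block at (285,187), row at (280–325, 225–258).

```bash
cat > h.py <<'E'
import numpy as np,cv2
def ray(d,px,z):
    px=np.atleast_2d(px).astype(float);V=np.array(d["view"]);R=V[:3,:3];t=V[:3,3];c=-R.T@t
    w=np.c_[(px[:,0]-d["cx"])/d["fx"],(px[:,1]-d["cy"])/d["fy"],np.ones(len(px))]@R
    return c+w*((np.asarray(z)-c[2])/w[:,2])[:,None]
def cloud(d):
    v,u=np.mgrid[:480,:640];Z=d["z_map"];V=np.array(d["view"])
    p=np.dstack([(u-d["cx"])/d["fx"]*Z,(v-d["cy"])/d["fy"]*Z,Z])-V[:3,3]
    return p@V[:3,:3]
def blobs(m,amin):
    n,l,st,c=cv2.connectedComponentsWithStats(m.astype(np.uint8),connectivity=8)
    return [(c[i],st[i,4],l==i) for i in range(1,n) if st[i,4]>=amin]
E
python3 - <<'E'
import pickle,numpy as np,cv2
from h import *
np.set_printoptions(suppress=True,precision=1)
for n in("top","scene"):
    d=pickle.load(open(n+".pkl","rb"));P=cloud(d);im=d["img"].astype(int);hsv=cv2.cvtColor(d["img"],cv2.COLOR_BGR2HSV)
    X,Y,Z=P[...,0],P[...,1],P[...,2]
    roi=(X>250)&(X<800)&(Y>-350)&(Y<350)&(d["z_map"]>0)
    print("==",n,"bench z",np.median(Z[roi]))
    # caps
    for c,a,m in blobs(roi&(Z>55)&(Z<80)&(hsv[...,1]<70)&(hsv[...,2]>110),15): print("cap",c,a,P[m].mean(0),"ray66",ray(d,c,66))
    for c,a,m in blobs(roi&(Z>60)&(Z<105)&(hsv[...,2]<60),10):
        mm=m&(Z>82); print("post",c,a,P[mm].mean(0),mm.sum())
    for c,a,m in blobs(roi&(Z>28)&(Z<48)&(hsv[...,1]<90),20): print("z40",c,a,P[m].mean(0),cv2.minAreaRect(P[m][:,:2].astype(np.float32)))
    for c,a,m in blobs(roi&(Z>3)&(Z<14)&(hsv[...,2]<130)&(hsv[...,1]<80),300):
        print("tray",c,a,P[m].mean(0),cv2.minAreaRect(P[m][:,:2].astype(np.float32)))
    for c,a,m in blobs(roi&(hsv[...,0]>100)&(hsv[...,0]<130)&(hsv[...,1]>120)&(Z>20),15): print("blue",c,a,P[m].mean(0),P[m].min(0),P[m].max(0))
    m=roi&(Z>30)&(Z<40)
    if n=="top":
        for nm,(u,v) in dict(tray=(270,230),fence=(420,213),blk=(413,300),post=(424,297),bench=(480,330)).items(): print(nm,hsv[v,u],P[v,u])
s=cv2.resize(pickle.load(open("top.pkl","rb"))["img"][150:320,180:460],None,fx=2.8,fy=2.8,interpolation=cv2.INTER_CUBIC);cv2.imwrite("pics/crop1.png",s)
E
```

```text
== top bench z 1.5298349916379625
cap [285.9 196.2] 108 [593.3  80.5  74.7] ray66 [[595.2  81.   66. ]]
cap [307.7 200.1] 107 [586.   32.6  74.8] ray66 [[587.9  32.7  66. ]]
cap [332.7 205.2] 108 [576.7 -22.3  74.3] ray66 [[578.4 -22.7  66. ]]
cap [358.2 210.4] 105 [566.8 -78.4  74.6] ray66 [[568.5 -79.4  66. ]]
post [217.8 182.3] 78 [nan nan nan] 0
post [208.9 282. ] 13 [nan nan nan] 0
post [424.  297.2] 165 [ 382.3 -221.6   90. ] 131
z40 [279.1 121.8] 21 [780.  105.2  29.7] ((781.067626953125, 104.39839172363281), (6.2827839851379395, 38.2468147277832), 65.5488510131836)
z40 [337.3 197.5] 902 [602.8 -34.5  36.1] ((603.7793579101562, -29.218170166015625), (537.0512084960938, 9.59444522857666), 79.83047485351562)
z40 [201.4 175.8] 92 [642.3 275.5  37.9] ((642.797119140625, 274.66552734375), (59.17660903930664, 8.575776100158691), 80.27381896972656)
z40 [233.9 182.6] 75 [629.  201.3  37.9] ((629.3333129882812, 201.2791748046875), (48.27962875366211, 7.555359363555908), 79.87091064453125)
z40 [200.2 188. ] 102 [613.9 276.4  38.3] ((614.3200073242188, 276.64996337890625), (64.4104385375
[... 2528 characters left out ...]
3.06705379486084), 75.02974700927734)
z40 [383.  317.2] 126 [642.6 270.5  35.9] ((641.941650390625, 268.60650634765625), (69.81429290771484, 7.730949878692627), 81.61054229736328)
tray [305.6 244.6] 1943 [531.3 -35.7   7.7] ((542.5020751953125, -18.470123291015625), (541.17041015625, 80.42938995361328), 79.61750030517578)
tray [294.  272.2] 2189 [625.7   7.7   7.7] ((618.55078125, -33.8204345703125), (549.1345825195312, 60.22686767578125), 82.96842193603516)
blue [352.7 286.4] 182 [612.4 174.3  42.3] [587.4 163.2  20.2] [634.2 181.5  51.7]
blue [372.8 301.2] 192 [625.9 234.6  45.7] [597.4 222.6  20.5] [645.  243.3  71.4]<stdin>:12: RuntimeWarning: Mean of empty slice.
  ret = um.true_divide(
```

View pics/crop1.png

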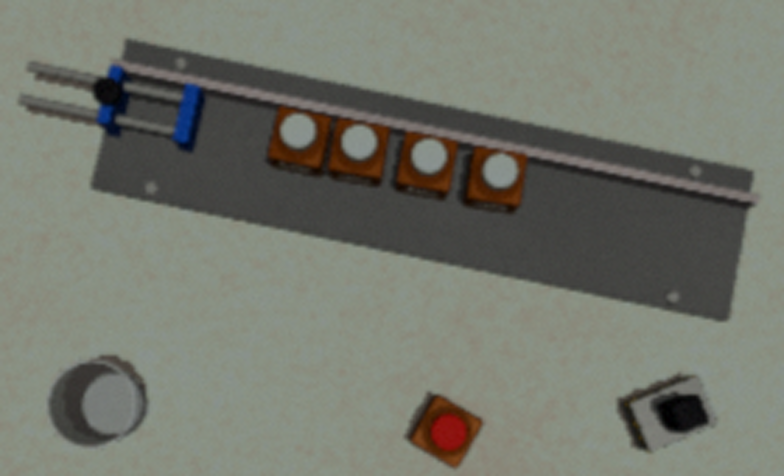

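```bash
cat >> h.py <<'E'
def plan(a,b,n):
    "rows from commanded a to b (x,y,z,yaw), tool down"
    a=np.array(a,float);b=np.array(b,float);out=[];step=(b-a)/n
    for i in range(n):
        q=np.radians(a[3]+step[3]*i);c,s=np.cos(q),np.sin(q)
        out.append([round(v,3 if k==5 else 1) for k,v in enumerate([c*step[0]+s*step[1],s*step[0]-c*step[1],-step[2],0,0,-np.radians(step[3])])])
    for i in range(0,n,5): print([[float(v) for v in q] for q in out[i:i+5]])
E
python3 - <<'E'
from h import *
plan((215.7,559.9,231.3,158.93),(440,180,231.3,135),10)
plan((440,180,231.3,135),(382.5,-221.3,160,112.9),10)
E
```

```text
[[-34.6, -27.4, -0.0, 0.0, 0.0, 0.042], [-35.7, -25.9, -0.0, 0.0, 0.0, 0.042], [-36.8, -24.4, -0.0, 0.0, 0.0, 0.042], [-37.7, -22.8, -0.0, 0.0, 0.0, 0.042], [-38.7, -21.3, -0.0, 0.0, 0.0, 0.042]]
[[-39.5, -19.6, -0.0, 0.0, 0.0, 0.042], [-40.3, -18.0, -0.0, 0.0, 0.0, 0.042], [-41.0, -16.3, -0.0, 0.0, 0.0, 0.042], [-41.7, -14.5, -0.0, 0.0, 0.0, 0.042], [-42.2, -12.8, -0.0, 0.0, 0.0, 0.042]]
[[-24.3, -32.4, 7.1, 0.0, 0.0, 0.039], [-25.5, -31.5, 7.1, 0.0, 0.0, 0.039], [-26.7, -30.5, 7.1, 0.0, 0.0, 0.039], [-27.9, -29.4, 7.1, 0.0, 0.0, 0.039], [-29.0, -28.3, 7.1, 0.0, 0.0, 0.039]]
[[-30.1, -27.2, 7.1, 0.0, 0.0, 0.039], [-31.1, -26.0, 7.1, 0.0, 0.0, 0.039], [-32.1, -24.8, 7.1, 0.0, 0.0, 0.039], [-33.0, -23.5, 7.1, 0.0, 0.0, 0.039], [-33.9, -22.2, 7.1, 0.0, 0.0, 0.039]]
```

Request:
send_rows --pt "-34.6 -27.4 0 0 0 0.042" --pt "-35.7 -25.9 0 0 0 0.042" --pt "-36.8 -24.4 0 0 0 0.042" --pt "-37.7 -22.8 0 0 0 0.042" --pt "-38.7 -21.3 0 0 0 0.042" --grip -1

```text
time: 0.72
tool_pos: [328.2, 368.4, 230.9]
tcp_rot: [-180.0, -0.0, 146.8]
ft_force: [-0.1, 0.7, 0.1]
finger_gap: 85.3
grip_force: 0.0
```

Request:
send_rows --pt "-39.5 -19.6 0 0 0 0.042" --pt "-40.3 -18 0 0 0 0.042" --pt "-41 -16.3 0 0 0 0.042" --pt "-41.7 -14.5 0 0 0 0.042" --pt "-42.2 -12.8 0 0 0 0.042"

```text
time: 1.35
tool_pos: [439.9, 178.3, 231.0]
tcp_rot: [-180.0, -0.0, 134.8]
ft_force: [0.8, 1.4, -1.3]
finger_gap: 85.3
grip_force: 0.0
```

Request:
send_rows --pt "-24.3 -32.4 7.1 0 0 0.039" --pt "-25.5 -31.5 7.1 0 0 0.039" --pt "-26.7 -30.5 7.1 0 0 0.039" --pt "-27.9 -29.4 7.1 0 0 0.039" --pt "-29 -28.3 7.1 0 0 0.039"

```text
time: 1.98
tool_pos: [409.6, -22.0, 195.3]
tcp_rot: [-180.0, -0.0, 123.6]
ft_force: [0.4, 0.6, 1.0]
finger_gap: 85.5
grip_force: 0.0
```

Request:
send_rows --pt "-30.1 -27.2 7.1 0 0 0.039" --pt "-31.1 -26 7.1 0 0 0.039" --pt "-32.1 -24.8 7.1 0 0 0.039" --pt "-33 -23.5 7.1 0 0 0.039" --pt "-33.9 -22.2 7.1 0 0 0.039"

```text
time: 2.6
tool_pos: [379.8, -222.5, 159.8]
tcp_rot: [-180.0, -0.0, 112.4]
ft_force: [0.5, 0.7, 0.3]
finger_gap: 85.3
grip_force: 0.0
```

Request:
send_rows --pt "0 0 0 0 0 0" --pt "0 0 0 0 0 0"

```text
time: 2.85
tool_pos: [380.1, -220.9, 160.0]
tcp_rot: [-180.0, -0.1, 112.5]
ft_force: [0.8, 1.3, -0.0]
finger_gap: 85.3
grip_force: 0.0
```

Request:
send_rows --pt "-0.9 2.2 20 0 0 -0.007" --pt "0 0 30 0 0 0" --pt "0 0 30 0 0 0" --pt "0 0 20 0 0 0" --pt "0 0 9 0 0 0"

```text
time: 3.48
tool_pos: [382.4, -219.8, 50.3]
tcp_rot: [-180.0, -0.1, 113.0]
ft_force: [0.0, 0.5, -0.5]
finger_gap: 85.5
grip_force: 0.0
```

```bash
python3 - <<'E'
from bench import r
import cv2
s=r.sense();print(s['tool_pos'],s['ft_force'])
a=r.snapshot("scene")["img"][100:260,200:400];b=r.snapshot("top")["img"][220:380,330:530]
cv2.imwrite("pics/g1.png",cv2.hconcat([cv2.resize(x,(390,312),interpolation=cv2.INTER_CUBIC) for x in(a,b)]))
E
```

```text
[ 382.44333064 -219.76924321   50.25271984] [ 0.00430407  0.51578453 -0.45576011]
```

View pics/g1.png

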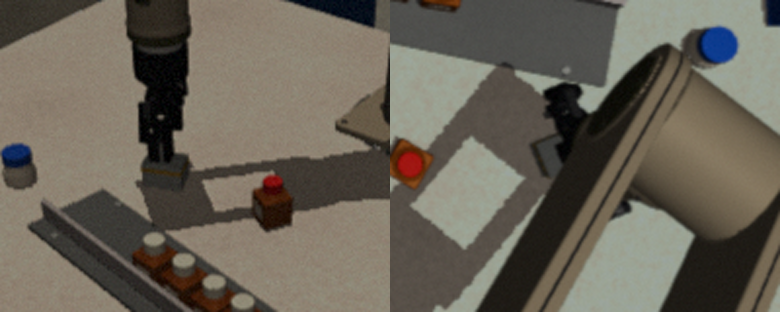

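The gripper straddles the post of the block, which is at (165,175) in the left panel, with the fingers above the block's top. Closing.

Request:
send_rows --pt "0 0 0 0 0 0" --pt "0 0 0 0 0 0" --pt "0 0 0 0 0 0" --pt "0 0 0 0 0 0" --pt "0 0 0 0 0 0" --grip 1 --grip_force 90

```text
time: 4.2
tool_pos: [383.1, -221.6, 51.8]
tcp_rot: [180.0, 0.0, 112.9]
ft_force: [-0.6, 0.4, 4.0]
finger_gap: 23.2
grip_force: 87.7
```

Request:
send_rows --pt "0 0 0 0 0 0" --pt "0 0 0 0 0 0" --pt "0 0 0 0 0 0" --pt "0 0 0 0 0 0"

```text
time: 4.7
tool_pos: [383.0, -221.6, 51.8]
tcp_rot: [180.0, 0.0, 112.9]
ft_force: [-1.3, 0.2, 5.7]
finger_gap: 23.3
grip_force: 87.8
```

Request:
send_rows --pt "0 0 -5 0 0 0" --pt "0 0 -15 0 0 0" --pt "0 0 -20 0 0 0" --pt "0 0 -20 0 0 0" --pt "0 0 0 0 0 0"

```text
time: 5.32
tool_pos: [384.0, -222.2, 113.6]
tcp_rot: [179.9, 0.2, 112.9]
ft_force: [0.1, 1.0, -1.2]
finger_gap: 23.0
grip_force: 88.2
```

```bash
python3 - <<'E'
from bench import r
from h import *
np.set_printoptions(suppress=True,precision=1)
s=r.sense();print(s['time'],s['tool_pos'],s['tcp_rot'],s['ft_force'],s['wrist_torque'],s['finger_gap'],s['grip_force'])
for n in("top","scene"):
    d=r.snapshot(n);P=cloud(d);hsv=cv2.cvtColor(d["img"],cv2.COLOR_BGR2HSV);X,Y,Z=P[...,0],P[...,1],P[...,2]
    b=(np.abs(X-382)<70)&(np.abs(Y+220)<70)&(Z>75)&(Z<107)
    for c,a,m in blobs(b&(hsv[...,2]>60),10): print(n,c,a,P[m].mean(0),P[m].min(0),P[m].max(0),cv2.minAreaRect(P[m][:,:2].astype(np.float32)))
    cv2.imwrite(f"pics/l_{n}.png",d["img"])
E
```

```text
5.325 [ 384.  -222.2  113.6] [179.9   0.2 112.9] [ 0.1  1.  -1.2] [ 0.  0. -0.] 22.95449225367023 88.16568732261658
top [419.7 300.9] 125 [ 374.4 -206.6  102.4] [ 355.7 -221.2   98.3] [ 394.9 -194.2  106.7] ((375.71002197265625, -206.36915588378906), (38.8298225402832, 16.823928833007812), 22.97638702392578)
scene [293.2 162.8] 17 [ 356.3 -206.    93.2] [ 353.2 -220.5   75.7] [ 361.4 -199.3  101.5] ((356.597412109375, -210.41403198242188), (5.502681255340576, 21.59864616394043), 11.202505111694336)
```

```bash
python3 - <<'E'
from h import *
plan((384,-222.2,113.6,112.9),(551.8,-154.2,113.6,79.9),8)
E
```

```text
[[-0.3, 22.6, -0.0, 0.0, 0.0, 0.072], [1.3, 22.6, -0.0, 0.0, 0.0, 0.072], [2.9, 22.4, -0.0, 0.0, 0.0, 0.072], [4.5, 22.2, -0.0, 0.0, 0.0, 0.072], [6.1, 21.8, -0.0, 0.0, 0.0, 0.072]]
[[7.7, 21.3, -0.0, 0.0, 0.0, 0.072], [9.2, 20.7, -0.0, 0.0, 0.0, 0.072], [10.6, 20.0, -0.0, 0.0, 0.0, 0.072]]
```

Request:
send_rows --pt "-0.3 22.6 0 0 0 0.072" --pt "1.3 22.6 0 0 0 0.072" --pt "2.9 22.4 0 0 0 0.072" --pt "4.5 22.2 0 0 0 0.072" --pt "6.1 21.8 0 0 0 0.072"

```text
time: 6.05
tool_pos: [487.3, -178.0, 109.7]
tcp_rot: [-179.9, -0.1, 92.2]
ft_force: [0.3, 0.0, -1.8]
finger_gap: 23.1
grip_force: 88.5
```

Request:
send_rows --pt "7.7 21.3 0 0 0 0.072" --pt "9.2 20.7 0 0 0 0.072" --pt "10.6 20 0 0 0 0.072" --pt "0 0 0 0 0 0" --pt "0 0 0 0 0 0"

```text
time: 6.68
tool_pos: [549.4, -153.1, 110.0]
tcp_rot: [-179.9, -0.0, 80.0]
ft_force: [-0.0, 0.4, -1.6]
finger_gap: 23.0
grip_force: 88.6
```

```bash
cat > look.py <<'E'
from bench import r
from h import *
import sys
np.set_printoptions(suppress=True,precision=1)
q=np.radians(-10.1);R=np.array([[np.cos(q),np.sin(q)],[-np.sin(q),np.cos(q)]])
s=r.sense();print(s['time'],s['tool_pos'],s['tcp_rot'],s['ft_force'],s['wrist_torque'],"lane",R@s['tool_pos'][:2])
out=[]
for n in("top","scene"):
    d=r.snapshot(n);P=cloud(d);hsv=cv2.cvtColor(d["img"],cv2.COLOR_BGR2HSV);X,Y,Z=P[...,0],P[...,1],P[...,2]
    roi=(X>450)&(X<700)&(Y>-350)&(Y<350)&(d["z_map"]>0)
    for c,a,m in blobs(roi&(Z>64)&(Z<80)&(hsv[...,1]<70)&(hsv[...,2]>110),15): print(n,"cap",a,R@ray(d,c,74)[0,:2],"tilt/z",P[m][:,2].mean())
    for c,a,m in blobs(roi&(hsv[...,0]>100)&(hsv[...,0]<130)&(hsv[...,1]>120)&(Z>20)&(X*-R[1,0]*-1+Y*R[1,1]<300),15): print(n,"blue",a,R@P[m].mean(0)[:2])
    out.append(cv2.resize(d["img"][slice(130,310) if n=="top" else slice(140,320),slice(200,470) if n=="top" else slice(180,450)],(400,267),interpolation=cv2.INTER_CUBIC))
if len(sys.argv)>1: cv2.imwrite("pics/%s.png"%sys.argv[1],cv2.resize(cv2.hconcat(out),(800,267)))
E
python3 look.py a1
```

```text
6.675 [ 549.4 -153.1  110. ] [-179.9   -0.    80. ] [-0.   0.4 -1.6] [-0.  0. -0.] lane [567.8 -54.3]
top cap 117 [569.7 183.6] tilt/z 74.6721001426843
top cap 114 [571.  135.2] tilt/z 74.78075895340682
top cap 115 [571.5  79.4] tilt/z 74.81422058802275
top blue 168 [569.4 274.6]
scene cap 63 [571.7  81.1] tilt/z 73.51638961396523
scene cap 65 [571.4 136.7] tilt/z 73.5717695331307
scene cap 67 [569.9 185. ] tilt/z 73.59890462148869
scene blue 182 [572.3 279. ]
```

View pics/a1.png

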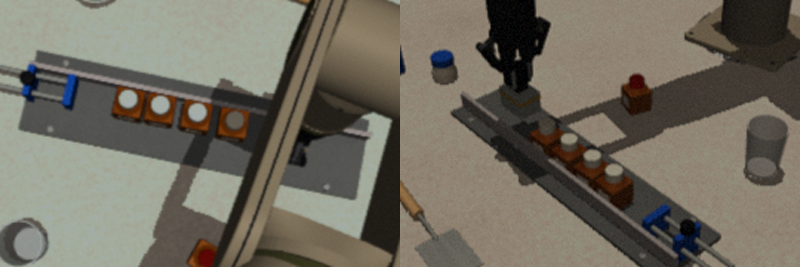

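Request:
send_rows --pt "0 2.8 10 0 0 0" --pt "0 0 15 0 0 0" --pt "0 0 12 0 0 0" --pt "0 0 8 0 0 0" --pt "0 0 2 0 0 0"

```text
time: 7.4
tool_pos: [552.6, -153.5, 63.2]
tcp_rot: [-179.9, -0.0, 79.9]
ft_force: [0.3, 0.1, -1.7]
finger_gap: 23.2
grip_force: 88.6
```

Request:
send_rows --pt "0 0 1 0 0 0" --pt "0 0 0.5 0 0 0" --pt "0 0 0 0 0 0"

```text
time: 7.78
tool_pos: [553.6, -153.8, 63.2]
tcp_rot: [180.0, 0.0, 79.9]
ft_force: [0.6, -0.4, -1.8]
finger_gap: 23.1
grip_force: 88.6
```

Request:
send_rows --pt "0 0 1 0 0 0" --pt "0 0 0 0 0 0"

```text
time: 8.02
tool_pos: [553.2, -153.7, 61.8]
tcp_rot: [-180.0, -0.0, 79.9]
ft_force: [-0.1, -0.3, -2.3]
finger_gap: 23.0
grip_force: 88.6
```

Request:
send_rows --pt "0 0 1 0 0 0" --pt "0 0 0 0 0 0"

```text
time: 8.28
tool_pos: [553.2, -153.7, 60.6]
tcp_rot: [-180.0, -0.0, 79.9]
ft_force: [0.7, -0.1, -1.7]
finger_gap: 22.8
grip_force: 88.6
```

Request:
send_rows --pt "0 0 1 0 0 0" --pt "0 0 0 0 0 0"

```text
time: 8.52
tool_pos: [553.4, -153.8, 59.8]
tcp_rot: [180.0, 0.0, 79.9]
ft_force: [0.3, 0.4, -1.5]
finger_gap: 23.2
grip_force: 88.9
```

Request:
send_rows --pt "0 -0.8 0.6 0 0 0" --pt "0 0 0 0 0 0"

```text
time: 8.78
tool_pos: [553.2, -153.8, 59.8]
tcp_rot: [179.9, 0.0, 79.9]
ft_force: [2.3, -0.8, 0.9]
finger_gap: 22.9
grip_force: 89.3
```

Request:
send_rows --pt "0 0 0.6 0 0 0" --pt "0 0 0 0 0 0"

```text
time: 9.02
tool_pos: [553.3, -153.8, 59.8]
tcp_rot: [179.9, 0.0, 79.9]
ft_force: [-0.4, 0.7, 8.2]
finger_gap: 22.7
grip_force: 89.9
```

Request:
send_rows --pt "0 0 0.6 0 0 0" --pt "0 0 0 0 0 0"

```text
time: 9.28
tool_pos: [553.3, -153.8, 59.8]
tcp_rot: [179.9, 0.0, 79.9]
ft_force: [-3.0, 1.4, 11.8]
finger_gap: 23.1
grip_force: 90.5
```

```bash
python3 - <<'E'
import pickle
from h import *
for n in("top","scene"):
    d=pickle.load(open(n+".pkl","rb"));P=cloud(d);hsv=cv2.cvtColor(d["img"],cv2.COLOR_BGR2HSV);X,Y,Z=P[...,0],P[...,1],P[...,2]
    m=(np.abs(Z-35)<4)&(np.abs(X*.9845-Y*.1754-598)<9)&(Y>-290)&(Y<225)&(hsv[...,1]<70)
    v=cv2.fitLine(P[m][:,:2].astype(np.float32),cv2.DIST_HUBER,0,.01,.01).ravel();print(n,m.sum(),np.degrees(np.arctan2(v[0],v[1]))%180,v[2:]);
E
```

```text
top 762 10.222693 [602.6774  -36.23958]
scene 657 10.323083 [609.8621      0.7799327]
```

Request:
send_rows --pt "0 0 -0.9 0 0 0" --pt "0 0 -0.2 0 0 0.003"

```text
time: 9.52
tool_pos: [553.1, -153.7, 59.8]
tcp_rot: [179.9, 0.0, 79.7]
ft_force: [1.7, -0.1, 4.8]
finger_gap: 22.9
grip_force: 89.6
```

Request:
send_rows --pt "3 0 0 0 0 0" --pt "4 0 0 0 0 0" --pt "4 0 0 0 0 0" --pt "4 0 0 0 0 0" --pt "3 0 0 0 0 0"

```text
time: 10.15
tool_pos: [556.0, -137.1, 59.9]
tcp_rot: [179.9, 0.1, 79.7]
ft_force: [1.8, -0.8, -0.0]
finger_gap: 23.2
grip_force: 88.8
```

Request:
send_rows --pt "3 0 0 0 0 0" --pt "3 0 0 0 0 0" --pt "4 0 0 0 0 0" --pt "4 0 0 0 0 0" --pt "4 0 0 0 0 0"

```text
time: 10.78
tool_pos: [559.1, -119.6, 59.8]
tcp_rot: [179.9, 0.1, 79.7]
ft_force: [1.1, -1.1, 1.1]
finger_gap: 23.0
grip_force: 88.8
```

Request:
send_rows --pt "4 0 0 0 0 0" --pt "4 0 0 0 0 0" --pt "4 0 0 0 0 0" --pt "4 0 0 0 0 0" --pt "4 0 0 0 0 0"

```text
time: 11.4
tool_pos: [562.6, -100.1, 59.8]
tcp_rot: [180.0, 0.2, 79.7]
ft_force: [-5.2, -10.2, 16.1]
finger_gap: 22.9
grip_force: 91.4
```

```bash
sed -i 's/-10\.1)/-10.25)/' look.py; python3 look.py a2
```

```text
11.4 [ 562.6 -100.1   59.8] [180.    0.2  79.7] [ -5.2 -10.2  16.1] [-2.3  0.5 -0.1] lane [571.5   1.6]
top cap 114 [569.5 185.2] tilt/z 74.8002256449162
top cap 112 [571.3 139.9] tilt/z 74.61125456851953
top blue 164 [568.8 276.2]
scene cap 63 [571.4 142.4] tilt/z 73.55572432603672
scene cap 68 [569.9 186.6] tilt/z 73.3651340682435
scene blue 182 [571.5 280.4]
```

View pics/a2.png

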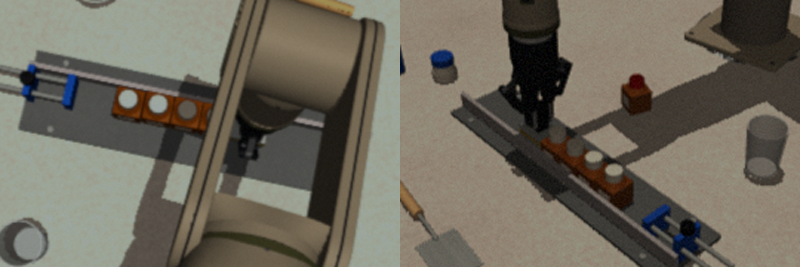

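Request:
send_rows --pt "0 0 -0.6 0 0 0" --pt "0 0 -0.5 0 0 0"

```text
time: 11.75
tool_pos: [562.2, -98.8, 59.9]
tcp_rot: [-180.0, 0.0, 79.7]
ft_force: [1.1, -2.5, -0.5]
finger_gap: 23.1
grip_force: 89.2
```

Request:
send_rows --pt "3 0 0 0 0 0" --pt "3 0 0 0 0 0" --pt "3 0 0 0 0 0"

```text
time: 12.12
tool_pos: [563.7, -89.3, 59.9]
tcp_rot: [-179.9, 0.0, 79.7]
ft_force: [0.0, -3.2, -0.6]
finger_gap: 22.7
grip_force: 89.0
```

Request:
send_rows --pt "4 0 0 0 0 0" --pt "4 0 0 0 0 0" --pt "4 0 0 0 0 0" --pt "4 0 0 0 0 0" --pt "4 0 0 0 0 0"

```text
time: 12.75
tool_pos: [567.5, -69.4, 59.9]
tcp_rot: [-180.0, -0.0, 79.8]
ft_force: [-0.1, -2.2, -2.3]
finger_gap: 23.1
grip_force: 88.7
```

Request:
send_rows --pt "4 0 0 0 0 0" --pt "4 0 0 0 0 0" --pt "3 0 0 0 0 0" --pt "3 0 0 0 0 0" --pt "2 0 0 0 0 0"

```text
time: 13.38
tool_pos: [570.5, -54.0, 60.2]
tcp_rot: [-180.0, 0.0, 79.7]
ft_force: [-1.1, -1.5, -3.4]
finger_gap: 23.3
grip_force: 88.6
```

```bash
python3 look.py
```

```text
13.375 [570.5 -54.   60.2] [-180.     0.    79.7] [-1.1 -1.5 -3.4] [-0.3  0.1  0. ] lane [571.   48.3]
top cap 110 [568.7 230.7] tilt/z 74.75985295809225
top cap 115 [570.8 186.7] tilt/z 74.92487253200504
top blue 167 [568.4 276.3]
scene cap 73 [570.9 188.7] tilt/z 73.60848654654093
scene cap 79 [568.8 232.9] tilt/z 73.46922648672307
scene blue 182 [571.6 280.3]
```

Request:
send_rows --pt "2 0 0.4 0 0 0" --pt "2 0 0 0 0 0" --pt "2 0 0 0 0 0" --pt "2 0 0 0 0 0"

```text
time: 13.98
tool_pos: [572.2, -46.4, 60.0]
tcp_rot: [180.0, 0.0, 79.7]
ft_force: [0.2, -3.9, 0.3]
finger_gap: 22.8
grip_force: 88.9
```

Request:
send_rows --pt "1.5 0 0 0 0 0" --pt "1 0 0 0 0 0" --pt "1 0 0 0 0 0"

```text
time: 14.35
tool_pos: [572.6, -42.9, 59.9]
tcp_rot: [180.0, 0.0, 79.7]
ft_force: [-0.7, -4.4, 1.0]
finger_gap: 23.0
grip_force: 89.0
```

Request:
send_rows --pt "1 0 0 0 0 0" --pt "1 0 0 0 0 0"

```text
time: 14.6
tool_pos: [572.9, -40.9, 59.8]
tcp_rot: [180.0, 0.0, 79.7]
ft_force: [-0.3, -5.3, 1.7]
finger_gap: 22.9
grip_force: 89.0
```

Request:
send_rows --pt "1 0 0 0 0 0" --pt "0.7 0 0 0 0 0"

```text
time: 14.85
tool_pos: [573.3, -39.2, 59.9]
tcp_rot: [180.0, 0.0, 79.7]
ft_force: [-0.3, -4.1, 1.6]
finger_gap: 23.1
grip_force: 89.0
```

```bash
python3 look.py; python3 - <<'E'
from bench import r
from h import *
q=np.radians(-10.25);R=np.array([[np.cos(q),np.sin(q)],[-np.sin(q),np.cos(q)]])
d=r.snapshot("top");P=cloud(d);hsv=cv2.cvtColor(d["img"],cv2.COLOR_BGR2HSV)
v,u=np.nonzero((hsv[...,0]>100)&(hsv[...,0]<130)&(hsv[...,1]>120)&(P[...,2]>40)&(P[...,0]>560)&(P[...,1]<200)&(P[...,1]>100))
L=(R@ray(d,np.c_[u,v],49)[:,:2].T)[1];print("plate top y",np.percentile(L,[2,10,50,90,98]))
cv2.imwrite("pics/c3.png",cv2.resize(d["img"][160:230,210:320],None,fx=7,fy=7,interpolation=cv2.INTER_CUBIC))
E
```

```text
14.85 [573.3 -39.2  59.9] [180.    0.   79.7] [-0.3 -4.1  1.6] [-0.8  0.1 -0. ] lane [571.1  63.4]
top cap 113 [568.8 246. ] tilt/z 74.83066120845794
top cap 110 [570.9 201.9] tilt/z 74.59006364014792
top blue 151 [568.3 276.6]
scene cap 70 [571.1 204. ] tilt/z 73.29163472412381
scene cap 78 [569.2 247.3] tilt/z 73.07162851061
scene blue 185 [571.6 280.3]
plate top y [270.62400721 271.82629842 277.08783471 282.46591129 283.66076608]
```

View pics/c3.png

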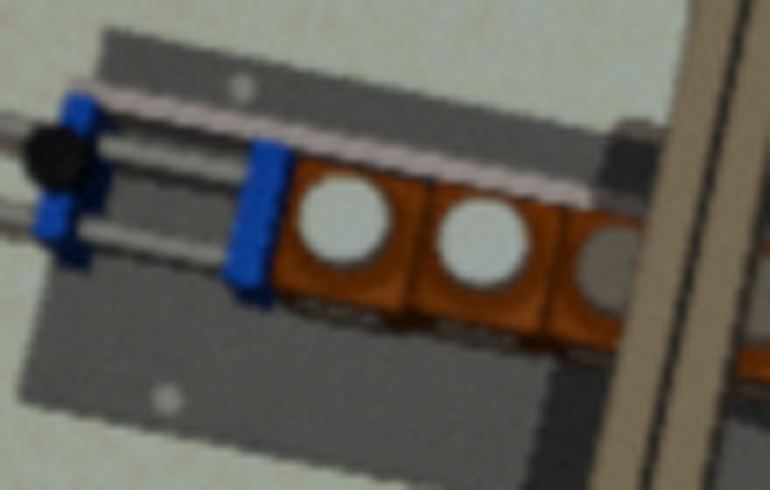

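The row is tight, and jar1's front (crop x≈280) is a couple of mm short of the plate (crop x≈275–290). I will feel for it in small steps.

Request:
send_rows --pt "0.5 0 0 0 0 0" --pt "0.3 0 0 0 0 0"

```text
time: 15.25
tool_pos: [573.3, -38.5, 59.8]
tcp_rot: [180.0, 0.0, 79.7]
ft_force: [-0.8, -5.1, 1.5]
finger_gap: 23.1
grip_force: 89.1
```

Request:
send_rows --pt "0.4 0 0 0 0 0" --pt "0.2 0 0 0 0 0"

```text
time: 15.5
tool_pos: [573.5, -37.9, 59.9]
tcp_rot: [180.0, 0.0, 79.7]
ft_force: [-1.1, -5.2, 2.1]
finger_gap: 23.0
grip_force: 89.1
```

Request:
send_rows --pt "0.4 0 0 0 0 0" --pt "0.2 0 0 0 0 0"

```text
time: 15.75
tool_pos: [573.6, -37.3, 59.9]
tcp_rot: [180.0, 0.0, 79.7]
ft_force: [-1.0, -4.7, 1.8]
finger_gap: 23.1
grip_force: 89.2
```

Request:
send_rows --pt "0.4 0 0 0 0 0" --pt "0.2 0 0 0 0 0"

```text
time: 16.0
tool_pos: [573.7, -36.7, 59.9]
tcp_rot: [180.0, 0.0, 79.7]
ft_force: [-1.1, -4.5, 2.1]
finger_gap: 23.1
grip_force: 89.2
```

Request:
send_rows --pt "0.4 0 0 0 0 0" --pt "0.2 0 0 0 0 0"

```text
time: 16.25
tool_pos: [573.8, -36.1, 59.8]
tcp_rot: [180.0, 0.0, 79.7]
ft_force: [-1.8, -5.2, 3.0]
finger_gap: 23.1
grip_force: 89.2
```

Request:
send_rows --pt "0.3 0 0 0 0 0" --pt "0.1 0 0 0 0 0"

```text
time: 16.5
tool_pos: [573.9, -35.7, 59.9]
tcp_rot: [180.0, 0.0, 79.7]
ft_force: [-0.5, -4.8, 2.4]
finger_gap: 23.2
grip_force: 89.2
```

Request:
send_rows --pt "0.4 0 0 0 0 0" --pt "0.2 0 0 0 0 0"

```text
time: 16.75
tool_pos: [573.9, -35.6, 59.9]
tcp_rot: [180.0, 0.1, 79.7]
ft_force: [-1.7, -7.2, 4.6]
finger_gap: 23.4
grip_force: 89.2
```

Request:
send_rows --pt "0.4 0 0 0 0 0" --pt "0 0 0 0 0 0"

```text
time: 17.0
tool_pos: [573.9, -35.6, 59.9]
tcp_rot: [180.0, 0.1, 79.7]
ft_force: [-1.6, -8.4, 2.9]
finger_gap: 23.1
grip_force: 89.2
```

Request:
send_rows --pt "0.4 0 0 0 0 0" --pt "0 0 0 0 0 0"

```text
time: 17.25
tool_pos: [573.9, -35.6, 59.9]
tcp_rot: [180.0, 0.1, 79.7]
ft_force: [-2.6, -10.4, 3.5]
finger_gap: 23.1
grip_force: 89.2
```

Request:
send_rows --pt "0.4 0 0 0 0 0" --pt "0 0 0 0 0 0" --pt "0 0 0 0 0 0" --pt "0 0 0 0 0 0"

```text
time: 17.75
tool_pos: [573.9, -35.5, 60.0]
tcp_rot: [-180.0, 0.1, 79.7]
ft_force: [-3.4, -11.9, 3.5]
finger_gap: 23.3
grip_force: 89.2
```

Request:
send_rows --pt "0 0 0 0 0 0" --pt "0 0 0 0 0 0" --pt "0 0 0 0 0 0" --pt "0 0 0 0 0 0" --pt "0 0 0 0 0 0"

```text
time: 18.38
tool_pos: [574.0, -35.6, 60.0]
tcp_rot: [180.0, 0.1, 79.7]
ft_force: [-3.6, -11.7, 3.5]
finger_gap: 23.2
grip_force: 89.2
```

Request:
send_rows --pt "0 0 0 0 0 0" --pt "0 0 0 0 0 0" --pt "0 0 0 0 0 0" --pt "0 0 0 0 0 0" --pt "0 0 0 0 0 0"

```text
time: 19.0
tool_pos: [573.9, -35.6, 59.9]
tcp_rot: [-180.0, 0.1, 79.7]
ft_force: [-2.8, -12.2, 4.0]
finger_gap: 22.8
grip_force: 89.2
```

Request:
send_rows --pt "-0.7 0 0 0 0 0" --pt "-0.7 0 0 0 0 0" --pt "0 0 0 0 0 0"

```text
time: 19.38
tool_pos: [573.9, -35.7, 59.9]
tcp_rot: [180.0, 0.0, 79.7]
ft_force: [-1.0, -6.6, 3.4]
finger_gap: 23.1
grip_force: 89.2
```

Request:
send_rows --pt "-0.6 0 -0.1 0 0 0" --pt "0 0 -0.1 0 0 0" --pt "0 0 0 0 0 0"

```text
time: 19.75
tool_pos: [573.8, -35.7, 59.9]
tcp_rot: [180.0, -0.0, 79.7]
ft_force: [1.4, -3.3, 0.0]
finger_gap: 23.0
grip_force: 89.0
```

Request:
send_rows --pt "0 0 0 0 0 0" --pt "0 0 0 0 0 0" --pt "0 0 0 0 0 0" --pt "0 0 0 0 0 0" --grip_force 20

```text
time: 20.25
tool_pos: [573.7, -35.7, 59.9]
tcp_rot: [-180.0, -0.0, 79.7]
ft_force: [1.0, -2.8, -1.1]
finger_gap: 23.1
grip_force: 89.0
```

Request:
send_rows --pt "0 0 0 0 0 0" --pt "0 0 0 0 0 0" --pt "0 0 0 0 0 0" --pt "0 0 0 0 0 0" --pt "0 0 0 0 0 0" --grip -0.2

```text
time: 20.88
tool_pos: [573.8, -35.9, 60.0]
tcp_rot: [-180.0, -0.0, 79.7]
ft_force: [-0.5, -0.7, -0.1]
finger_gap: 50.9
grip_force: 0.0
```

```bash
python3 look.py
```

```text
20.875 [573.8 -35.9  60. ] [-180.    -0.    79.7] [-0.5 -0.7 -0.1] [ 0.   0.1 -0.1] lane [571.   66.8]
top cap 113 [568.7 249.7] tilt/z 74.76315006585102
top cap 114 [571.1 206. ] tilt/z 74.92004670092952
top blue 129 [568.5 277.4]
scene cap 74 [571.  206.8] tilt/z 73.5327868202675
scene cap 81 [569.1 251.3] tilt/z 73.42583102510139
scene blue 181 [571.5 280.3]
```

Request:
send_rows --pt "0 0 -8 0 0 0" --pt "0 0 -15 0 0 0" --pt "0 0 -25 0 0 0" --pt "0 0 -30 0 0 0" --pt "0 0 -40 0 0 0"

```text
time: 21.6
tool_pos: [573.4, -35.8, 179.5]
tcp_rot: [-180.0, 0.0, 79.7]
ft_force: [0.9, 0.2, 0.4]
finger_gap: 51.2
grip_force: 0.0
```

Request:
send_rows --pt "0 0 -40 0 0 0" --pt "-20 -30 -20 0 0 0" --pt "-30 -40 0 0 0 0" --pt "-30 -40 0 0 0 0" --pt "-30 -40 0 0 0 0"

```text
time: 22.22
tool_pos: [405.5, -118.0, 239.4]
tcp_rot: [179.9, 0.0, 79.8]
ft_force: [0.3, -2.0, 1.2]
finger_gap: 51.3
grip_force: 0.0
```

Request:
send_rows --pt "-40 -40 0 0 0 0" --pt "-40 0 0 0 0 0" --pt "-40 0 0 0 0 0" --pt "-40 0 0 0 0 0" --pt "0 0 0 0 0 0"

```text
time: 22.85
tool_pos: [338.1, -269.9, 239.3]
tcp_rot: [179.9, 0.1, 79.6]
ft_force: [-0.7, 0.8, -0.6]
finger_gap: 51.2
grip_force: 0.0
```

```bash
python3 look.py a4;  python3 - <<'E'
from bench import r
from h import *
q=np.radians(-10.25);R=np.array([[np.cos(q),np.sin(q)],[-np.sin(q),np.cos(q)]])
d=r.snapshot("top");P=cloud(d);hsv=cv2.cvtColor(d["img"],cv2.COLOR_BGR2HSV);X,Y,Z=P[...,0],P[...,1],P[...,2]
L=P[...,:2]@R.T
m=(np.abs(L[...,0]-571)<23.5)&(np.abs(L[...,1]-67)<38)&(Z>42)&(Z<54)
print("blk top",cv2.minAreaRect(L[m].astype(np.float32)))
m=(np.abs(L[...,0]-571)<25)&(np.abs(L[...,1]-67)<28)&(Z>90)&(Z<104)
print("post",m.sum(),P[m].mean(0),L[m].mean(0))
E
```

```text
22.85 [ 338.1 -269.9  239.3] [179.9   0.1  79.6] [-0.7  0.8 -0.6] [-0. -0. -0.] lane [ 380.7 -205.5]
top cap 111 [568.8 249.9] tilt/z 74.9288102270143
top cap 114 [571.  205.8] tilt/z 74.72178644484941
top cap 113 [571.6 161.4] tilt/z 74.81497427636134
top cap 113 [571.8 117.5] tilt/z 74.70661659297257
top blue 129 [568.4 277.4]
scene cap 63 [571.6 118.9] tilt/z 73.27835657814998
scene cap 71 [571.7 163.1] tilt/z 73.55533082815887
scene cap 72 [571.  206.6] tilt/z 73.38047267935366
scene cap 79 [569.  251.2] tilt/z 73.300189297282
scene blue 181 [571.9 280.5]
blk top ((570.0350952148438, 70.52256774902344), (69.61848449707031, 43.95945358276367), 88.77735137939453)
post 126 [571.43207512 -36.45804858  98.25801568] [568.79989229  65.80644588]
```

View pics/a4.png

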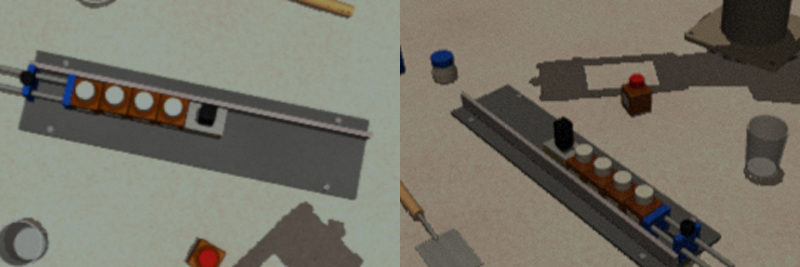

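The row sits tight against the stop plate. Caps are at 44 mm spacing within about 3 mm sideways, and the block is upright and flush behind jar4. The bystanders are unmoved and the arm is clear. Handing in.

```bash
python3 -c "
from bench import r
print(r.hand_in())"
```

```text
the job is handed in; nothing more can be done
None
```

The job is handed in (no verdict came back): the row is tight against the stop and straight to about 3 mm (jar1 sits about 2 mm to one side), pushed on the stop with an estimated 7.5 N for over a second (about 12.4 N at the wrist, less about 5 N of sliding friction), and the block was let go and is standing flush behind the last bottle.

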